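Finish the pinwheel layer of card-index cartons

ROBOT

A 6-joint arm with a two-finger parallel gripper is mounted at the origin on the work surface. World frame = base frame: x ahead of the robot, y to its left, z up, the work surface at z = 0. Lengths are in m, angles in rad, forces in N, time in s.
With the tool pointing down it reaches from about 0.325 to 0.775 m from the base axis. Payload 5.5 kg.
Tool frame: the origin (TCP) lies midway between the tips of the shut fingers; the grasp point (between the pads) lies manip.grip_point_offset behind it (manip.grip_point_offset is the distance from the TCP to the grasp point, in m); z points along the fingers, y is the line along which they close (so a half turn about z gives the same grasp; the last joint's range is limited). The gripper opens to 85 mm and grips with 20 to 120 N. Pads are 22 mm wide; open, the fingers measure 114 mm over their backs; the gripper's body (76 mm by 85 mm) begins 54 mm behind the grasp point. The pads swing forward as they close: fully open they stand 13 mm farther back than shut.
Start: joints at [-1.304, 0.091, 1.231, -0, 1.82, -0.057], TCP at [0.191, -0.569, 0.231] pointing down, gripper open.
Joint ranges: [-2.87, 2.87], [-0.86, 2.18], [0.17, 2.46], [-1.51, 4.65], [0.06, 2.69], [-2.65, 2.65]. Speed limits (rad/s): [2.57, 2.57, 3.01, 3.14, 3.14, 3.14].

INTERFACE

Orientations are given as a unit quaternion [w, x, y, z].
In Python, from workcell import manip gives the robot as it stands.
- The arm moves only by the shell command python3 -m inch 'ROWS' [FORCE]. ROWS is JSON, a list of rows, each an object of numbers: "x", "y", "z": the shift along the world's x, y, z in mm; "rx", "ry", "rz": the turn, a rotation vector about the world's x, y, z in rad; "hand": the closure, from -1 (fully open) to 1 (shut). A call has 1 to 10 rows; each row shifts and turns the commanded pose from where the row before left it; what a row does not reach is not made up. A row lasts 1/10 s, in which the tool goes at most 50 mm and 8.59 degrees, less where a joint would pass 70% of its speed; a pose out of reach is approached as far as the arm can. A call is refused whole if a number of a shift passes 50 or a number of a turn 0.15, either way. A call with a gripper value outside its range is refused whole. The fingers move at their own pace and stop on an object; FORCE is the grip in N (left out, the last holds). Time passes only in rows, so rows that do not move let the fingers close. It gives the time, the measured TCP pose, the force, the opening and the grip force at its end, in the units of the state.
- manip.get_state(): the state, without advancing time (a new reading comes with each control period).
- manip.snapshot(name): name is "scene" or "top" or "wrist"; returns a dict with "image" (420x560x3 uint8, red, green, blue), "depth" (420x560 float32, m along the optical axis (not along the pixel's ray), 0 where there is no reading), "fov_y" (degrees; the focal length in pixels is half the picture's height over the tangent of half this angle, whatever the lens; pixels are square), "cx", "cy" (the principal point, pixels), "dist_coeffs" ([k1, k2, p1, p2, k3] as OpenCV has them; the pictures are not rectified), "R" (3x3) and "t" (3): a world point X has camera coordinates R X + t; the wrist camera has in their place "tool_from_camera" (4x4, takes a point from camera to tool coordinates, whose origin is the TCP and whose axes are the flange's). Camera axes: x right, y down, z forward; pixel columns grow to the right and rows downward; lengths in m; the calibration is good to about 2 mm. A picture is of the moment at which its call begins: read the wrist's pose just before it.
- manip.hand_in(): hands the job in; it is judged then, once.
Trained networks look in a picture, given as the dict that the camera call returned (one of the last four; its "shot" number tells which), for a name from the list of things; names that differ only in an ending like _2 or _b are one class to them, and where a whole thing is asked for, a point or a joint stands for the part that bears it (a point fixed in the world has none). Each returns a list of dicts, best first, with "confidence" (0 to 1); they miss things now and then, are a little off and sometimes report something else, mostly with a low value. They report only what shows in the picture. A call takes as long as a camera call. They do not tell look-alikes from the thing itself.
- manip.masks_of(thing, picture): "region" (420x560 bool, what is visible of it).
- manip.place_of(thing, picture): "position" ([x, y, z] in m, in world coordinates, good to about 4 mm: a listed point, or the origin of a listed thing).
The state is a dict: "clock": time; "joint_pos": joint angles; "dq": joint speeds; "effort": joint torques, N m; "position": TCP position; "tcp_rot": TCP orientation; "contact_force": force on the tool from outside, world axes, zero at the start; "moment": the same for the moment, N m; "opening": opening from 0.0 (shut) to 1.0 (fully open); "grip_force": force on a finger pad.
Only numpy, scipy, OpenCV 4.12 (cv2) and the standard library are available. Lean on these libraries where they do the work, as an engineer would, in place of code of your own. Each camera call takes 0.05 s, during which the arm holds its last target. There are 200 camera calls.

TASK

Complete the layer of card-index cartons on the plywood slab: lay the other three cartons of the same size (two on the sloping rack, one on the table) flat beside the one already there, so that the four form a square pinwheel centred on the slab, each carton's end facing the side of the next, a gap of about 8 mm between neighbours, their sides square to the slab's edges and an open square in the middle. Leave the carton already there where it is, keep all of them lid up (they must never be tipped over onto a side), and do not disturb the other things on the table.

Things in the scene. Friction and masses are not known exactly. Their poses are not given: they have to be found in the camera images.
- slab: fixed square pallet-like slab: plywood deck on runners, 200 x 200 mm (its x, y), deck top 20 mm above the table; origin at the centre of its underside on the table, z up. On the robot's left or right, turned up to 15 degrees. The pinwheel, 180 mm square, is centred on it, leaving 10 mm of deck all round and an open 68 mm square inside. The laid carton's place is slab x -32, y -62 mm
- place_right (a point): point on the deck top at slab x 62, y -32 mm (axes as the slab's): centre of a free place, carton length along slab y. Its +y half faces the open square. Any loose carton may take any free place, either end first. Fingers fit on the slab's outer side and in the open square, not in the 8 mm gaps: grip cartons across the width, about 24 mm off the middle, in the half that will face the square
- place_far (a point): same, at slab x 32, y 62 mm: carton length along slab x; its -x half faces the open square
- place_left (a point): same, at slab x -62, y 32 mm: carton length along slab y; its -y half faces the open square
- rack: fixed sloping rack of white sheet, 250 mm wide (its y), 144 mm deep (its x), origin at the centre of its footprint on the table, z up; on the other side of the robot from the slab. Its flat upper face rises 30 degrees towards rack +x (low edge towards the robot), 60 mm above the table at the origin; a lip along the low edge stands 20 mm square to the face. No side walls
- carton_laid: closed stiff carton of brown board, paper lid band round its top, 116 long (x) x 56 wide (y) x 50 mm high (z), about 0.2 kg, loose; origin at the centre of its underside, z towards its lid. Already on the slab in its place; it stays there
- carton_a: closed stiff carton of brown board, paper lid band round its top, 116 long (x) x 56 wide (y) x 50 mm high (z), about 0.2 kg, loose; origin at the centre of its underside, z towards its lid. On the rack's slope, length up and down it, lower end at the lip, so tipped 30 degrees, lid leaning to the robot; about 60 mm from the rack's middle towards rack +y; 45 mm or more to the next carton
- carton_b: closed stiff carton of brown board, paper lid band round its top, 116 long (x) x 56 wide (y) x 50 mm high (z), about 0.2 kg, loose; origin at the centre of its underside, z towards its lid. As carton_a, on the rack's slope, about 60 mm from the rack's middle towards rack -y
- carton_c: closed stiff carton of brown board, paper lid band round its top, 116 long (x) x 56 wide (y) x 50 mm high (z), about 0.2 kg, loose; origin at the centre of its underside, z towards its lid. Lies flat on the table in the lane between slab and rack, its length roughly away from the robot
- square_box: bystander: low square carton, 84 x 84 x 36 mm, origin at the centre of its underside; not part of the layer
- stamp: bystander: turned wooden hand stamp, 32 mm across, 64 mm high, origin at the centre of its underside, standing beyond the carton on the table
- pencil_pot: bystander: dark steel pot, 76 mm across, 95 mm high, origin at the centre of its underside
- paperweight: bystander: glass disc, 64 mm across, 26 mm high, origin at the centre of its underside
Mind the look-alikes: they are no part of the job. Leave any purple or turquoise look-alike of the carton_b alone. Leave any red look-alike of the carton_a alone.

How it is judged:
At the end, for the whole second after the job is handed in: First carton still in its place and one other in each of the three free places: centre within 12 mm of the place along both slab axes, long side within 0.12 rad of its direction, lid up and level within 0.06 rad, underside within 4 mm of the deck, at rest (x of carton_laid in the frame of slab between -0.044 and -0.02 m and y of carton_laid in the frame of slab between -0.074 and -0.05 m and z of carton_laid in the frame of slab between 0.016 and 0.024 m and angle between the x axis of carton_laid and the x axis of slab, either way round below 0.12 rad and angle between carton_laid's own z axis and vertical below 0.06 rad and linear speed of carton_laid below 0.01 m/s and ((x of carton_a in the frame of slab between 0.05 and 0.074 m and y of carton_a in the frame of slab between -0.044 and -0.02 m and z of carton_a in the frame of slab between 0.016 and 0.024 m and angle between the x axis of carton_a and the y axis of slab, either way round below 0.12 rad and angle between carton_a's own z axis and vertical below 0.06 rad and linear speed of carton_a below 0.01 m/s) or (x of carton_b in the frame of slab between 0.05 and 0.074 m and y of carton_b in the frame of slab between -0.044 and -0.02 m and z of carton_b in the frame of slab between 0.016 and 0.024 m and angle between the x axis of carton_b and the y axis of slab, either way round below 0.12 rad and angle between carton_b's own z axis and vertical below 0.06 rad and linear speed of carton_b below 0.01 m/s) or (x of carton_c in the frame of slab between 0.05 and 0.074 m and y of carton_c in the frame of slab between -0.044 and -0.02 m and z of carton_c in the frame of slab between 0.016 and 0.024 m and angle between the x axis of carton_c and the y axis of slab, either way round below 0.12 rad and angle between carton_c's own z axis and vertical below 0.06 rad and linear speed of carton_c below 0.01 m/s)) and ((x of carton_a in the frame of slab between 0.02 and 0.044 m and y of carton_a in the frame of slab between 0.05 and 0.074 m and z of carton_a in the frame of slab between 0.016 and 0.024 m and angle between the x axis of carton_a and the x axis of slab, either way round below 0.12 rad and angle between carton_a's own z axis and vertical below 0.06 rad and linear speed of carton_a below 0.01 m/s) or (x of carton_b in the frame of slab between 0.02 and 0.044 m and y of carton_b in the frame of slab between 0.05 and 0.074 m and z of carton_b in the frame of slab between 0.016 and 0.024 m and angle between the x axis of carton_b and the x axis of slab, either way round below 0.12 rad and angle between carton_b's own z axis and vertical below 0.06 rad and linear speed of carton_b below 0.01 m/s) or (x of carton_c in the frame of slab between 0.02 and 0.044 m and y of carton_c in the frame of slab between 0.05 and 0.074 m and z of carton_c in the frame of slab between 0.016 and 0.024 m and angle between the x axis of carton_c and the x axis of slab, either way round below 0.12 rad and angle between carton_c's own z axis and vertical below 0.06 rad and linear speed of carton_c below 0.01 m/s)) and ((x of carton_a in the frame of slab between -0.074 and -0.05 m and y of carton_a in the frame of slab between 0.02 and 0.044 m and z of carton_a in the frame of slab between 0.016 and 0.024 m and angle between the x axis of carton_a and the y axis of slab, either way round below 0.12 rad and angle between carton_a's own z axis and vertical below 0.06 rad and linear speed of carton_a below 0.01 m/s) or (x of carton_b in the frame of slab between -0.074 and -0.05 m and y of carton_b in the frame of slab between 0.02 and 0.044 m and z of carton_b in the frame of slab between 0.016 and 0.024 m and angle between the x axis of carton_b and the y axis of slab, either way round below 0.12 rad and angle between carton_b's own z axis and vertical below 0.06 rad and linear speed of carton_b below 0.01 m/s) or (x of carton_c in the frame of slab between -0.074 and -0.05 m and y of carton_c in the frame of slab between 0.02 and 0.044 m and z of carton_c in the frame of slab between 0.016 and 0.024 m and angle between the x axis of carton_c and the y axis of slab, either way round below 0.12 rad and angle between carton_c's own z axis and vertical below 0.06 rad and linear speed of carton_c below 0.01 m/s))); the robot touches nothing.
It fails at once if a bystander is moved more than 25 mm (distance of any of square_box, stamp, pencil_pot, paperweight from where it was at the start of the episode above 0.025 m).
It fails at once if a carton is tipped over (more than 60 degrees) (angle between any of carton_a, carton_b, carton_c, carton_laid's own z axis and vertical above 1.05 rad).
It also fails if it takes over 67 s, if anything falls off the work surface, if the arm or the gripper's body presses on something with over 40 N, if the wrist force passes 120 N, or if a joint passes its speed limit or range.

## Working session

There is one attempt and no reset: what is moved stays moved. The work goes in short steps, Python scripts to look and compute and a shell command to move; the robot and the scene stay as the last step left them, time stands still between calls to the robot, and variables do not carry over. Pictures are saved under pics/ and viewed, at most 10 in all, crops included, and the job is handed in when it is done.

```bash
ls; mkdir -p pics; cat > h.py <<'E'
import numpy as np,cv2
from workcell import manip
def K(s):
    f=210/np.tan(np.radians(s["fov_y"])/2); return np.array([[f,0,s["cx"]],[0,f,s["cy"]],[0,0,1]])
def cloud(s,mask=None):
    d=s["depth"]; m=(d>0) if mask is None else (mask&(d>0))
    v,u=np.nonzero(m); p=cv2.undistortPoints(np.c_[u,v].astype(np.float64)[:,None],K(s),np.array(s["dist_coeffs"],float))[:,0]
    z=d[v,u]; c=np.c_[p*z[:,None],z]
    return (c-np.array(s["t"]))@np.array(s["R"]),np.c_[u,v]
E
python3 - <<'E'
from h import *
print(manip.get_state(),manip.grip_point_offset)
a=manip.snapshot("top");b=manip.snapshot("scene")
for n,s in(("top",a),("scene",b)):
    cv2.imwrite(f"pics/{n}0.png",s["image"][:,:,::-1])
    for t in["slab","rack","carton_laid","carton_a","carton_c","square_box","stamp","pencil_pot","paperweight","place_right","place_far","place_left"]:
        print(n,t,[(np.round(o["position"],3).tolist(),round(o["confidence"],2)) for o in manip.place_of(t,s)])
np.save("top0.npy",a,allow_pickle=True);np.save("scene0.npy",b,allow_pickle=True)
E
```

```text
pics
{'clock': 0.0, 'joint_pos': array([-1.30366504e+00,  9.18693802e-02,  1.23189624e+00, -2.06591488e-05,
        1.81982821e+00, -5.66700741e-02]), 'dq': array([-0.00120012,  0.00059586,  0.00189369, -0.0015555 , -0.00242519,
        0.00184112]), 'effort': array([-2.89057079e-04, -4.58729482e+01, -4.18024027e+01, -1.32955088e-04,
        1.15445183e-02,  6.81224080e-06]), 'position': array([ 0.19083442, -0.56853154,  0.23013875]), 'tcp_rot': array([-9.94000443e-04,  9.86922602e-01,  1.61191739e-01, -1.15056245e-04]), 'contact_force': array([-0.07995285, -0.43964583, -0.30992276]), 'moment': array([-0.00063111,  0.04874897,  0.03820174]), 'grip_force': 0.0, 'opening': 0.9976512265933968} 0.0187
top slab [([0.539, 0.239, -0.001], 0.64)]
top rack [([0.51, -0.238, 0.001], 0.74), ([0.385, 0.467, 0.002], 0.65)]
top carton_laid [([0.513, 0.18, 0.021], 0.7)]
top carton_a [([0.495, -0.301, 0.05], 0.97), ([0.486, 0.01, 0.0], 0.85), ([0.305, -0.295, -0.004], 0.78), ([0.5, -0.174, 0.051], 0.66), ([0.283, -0.544, 0.004], 0.6), ([0.327, 0.149, -0.001], 0.56), ([0.605, 0.206, 0.014], 0.17)]
top
[... 764 characters left out ...]
0.32, 0.15, -0.002], 0.86), ([0.498, -0.299, 0.047], 0.72), ([0.497, -0.175, 0.05], 0.55), ([0.543, 0.243, -0.003], 0.16)]
scene carton_c [([0.307, -0.293, -0.002], 0.98), ([0.485, 0.01, 0.004], 0.92), ([0.32, 0.15, -0.002], 0.86), ([0.498, -0.299, 0.047], 0.72), ([0.497, -0.175, 0.05], 0.55), ([0.543, 0.243, -0.003], 0.16)]
scene square_box [([0.732, 0.018, 0.002], 0.96)]
scene stamp [([0.65, -0.011, -0.006], 0.72)]
scene pencil_pot []
scene paperweight [([0.382, 0.469, 0.002], 0.55), ([0.509, -0.236, -0.001], 0.51)]
scene place_right [([0.601, 0.207, 0.023], 0.66)]
scene place_far [([0.573, 0.302, 0.02], 0.82)]
scene place_left [([0.474, 0.27, 0.018], 0.89), ([0.545, 0.238, -0.002], 0.32)]
```

View pics/top0.png

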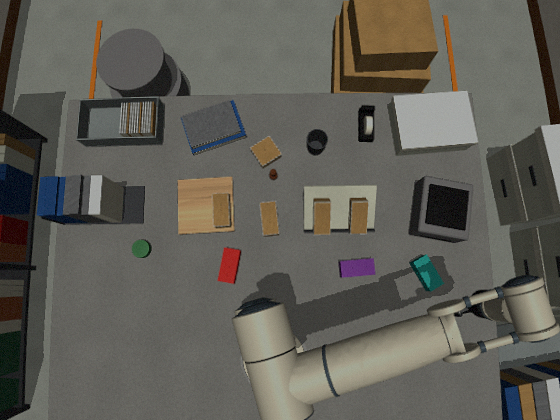

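View pics/scene0.png

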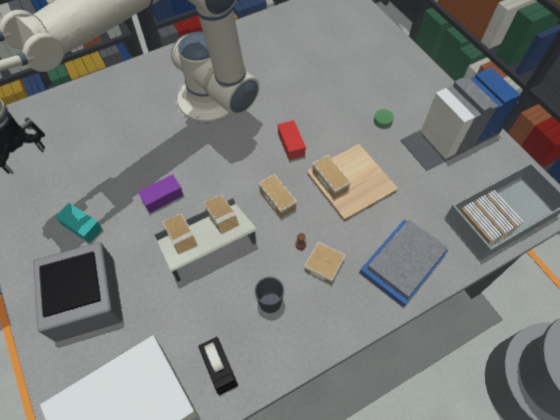

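```bash
cat >> h.py <<'E'
def rect(P):
    (c,s,a)=cv2.minAreaRect((P[:,:2]*1000).astype(np.float32)); return np.round(c,1),np.round(s,1),round(a,2)
E
python3 - <<'E'
from h import *
s=np.load("top0.npy",allow_pickle=True).item()
P,uv=cloud(s)
def sel(c,r,z0,z1,nm):
    m=(np.hypot(P[:,0]-c[0],P[:,1]-c[1])<r)&(P[:,2]>z0)&(P[:,2]<z1)
    Q=P[m]; print(nm,m.sum(),"z",np.round(np.median(Q[:,2]),4) if m.sum() else 0, rect(Q) if m.sum()>3 else "")
    return Q
sel((.513,.18),.075,.06,.08,"laid top")
sel((.486,.01),.08,.042,.058,"c top")
sel((.54,.24),.16,.012,.028,"slab deck")
sel((.327,.149),.08,.04,.06,"lookalike")
sel((.732,.018),.08,.03,.04,"sq"); sel((.65,-.006),.03,.04,.07,"stamp")
# rack cartons: plane
for nm,c in(("a?",(.495,-.174)),("b?",(.495,-.301))):
    m=(abs(P[:,1]-c[1])<.045)&(abs(P[:,0]-.48)<.1)&(P[:,2]>.03)
    Q=P[m]; th=np.radians(30)
    h=-np.sin(th)*(Q[:,0])+np.cos(th)*Q[:,2]
    print(nm,np.histogram(h,bins=20))
E
```

```text
laid top 524 z 0.0693 (array([513. , 176.7]), array([117.2,  54.4]), 3.62)
c top 532 z 0.0492 (array([483.5,  10.9]), array([116.9,  56.3]), 5.46)
slab deck 2409 z 0.0194 (array([539.5, 241.1]), array([202.1, 199.4]), 2.3)
lookalike 552 z 0.0496 (array([322.4, 149.9]), array([ 57.5, 114.2]), 79.42)
sq 478 z 0.0351 (array([734.5,  21.7]), array([86.6, 85.5]), 32.77)
stamp 38 z 0.0584 (array([647.3,  -4. ]), array([22. , 22.2]), 75.56)
a? (array([ 23, 134, 222, 126,   8,  11,  10,   5,  14,  13,  13,   9,   9,
         6,   9,  24, 138, 239, 138,  11]), array([-0.21198228, -0.20868045, -0.20537861, -0.20207678, -0.19877494,
       -0.19547311, -0.19217127, -0.18886943, -0.1855676 , -0.18226576,
       -0.17896393, -0.17566209, -0.17236026, -0.16905842, -0.16575658,
       -0.16245475, -0.15915291, -0.15585108, -0.15254924, -0.14924741,
       -0.14594557]))
b? (array([ 36, 146, 191,  88,  17,   9,  11,  15,  15,  16,  14,  17,   9,
         2,  10,  19, 108, 255, 149,  30]), array([-0.21120909, -0.20798281, -0.20475654, -0.20153026, -0.19830398,
       -0.19507771, -0.19185143, -0.18862515, -0.18539888, -0.1821726 ,
       -0.17894633, -0.17572005, -0.17249377, -0.1692675 , -0.16604122,
       -0.16281494, -0.15958867, -0.15636239, -0.15313611, -0.14990984,
       -0.14668356]))
```

The top view shows the slab at about (205,205) with the laid carton at (222,210). Carton_c is at (269,218), and the rack is at (340,207) with cartons at (321,216) and (358,215). The look-alikes are red (229,265), purple (356,268) and turquoise (428,272). The scene view agrees.

```bash
python3 - <<'E'
from h import *
from scipy.spatial.transform import Rotation as R
for f in("top0","scene0"):
  s=np.load(f+".npy",allow_pickle=True).item()
  P,uv=cloud(s)
  for nm,c in(("plus",(.495,-.174)),("minus",(.495,-.301))):
    m=(abs(P[:,1]-c[1])<.05)&(abs(P[:,0]-.48)<.1)&(P[:,2]>.03)
    Q=P[m]; th=np.radians(30)
    h=-np.sin(th)*(Q[:,0])+np.cos(th)*Q[:,2]
    T=Q[abs(h+.155)<.011]
    for _ in range(4):
        c0=T.mean(0); n=np.linalg.svd(T-c0)[2][2]; n*=np.sign(n[2]); d=(Q-c0)@n; T=Q[abs(d)<.006]
    e1=np.array([1,0,0])-n*n[0]; e1/=np.linalg.norm(e1); e2=np.cross(n,e1)
    L=np.c_[(T-c0)@e1,(T-c0)@e2]; cc,sz,a=rect(L)
    ctr=c0+e1*cc[0]/1e3+e2*cc[1]/1e3
    print(f,nm,len(T),"n",n.round(3),"tilt",np.degrees(np.arccos(n[2])).round(2),"topcentre",ctr.round(4),"e1",e1.round(3),sz,a,"mid",(ctr-n*.05).round(4))
  # rack face
  m=(abs(P[:,1]+.24)<.115)&(abs(P[:,0]-.51)<.065)&(P[:,2]>.02); Q=P[m]
  h=-.5*Q[:,0]+.866*Q[:,2]; F=Q[abs(h+.206)<.008]; c0=F.mean(0); n=np.linalg.svd(F-c0)[2][2]; n*=np.sign(n[2]);print("rack n",n.round(3),"yaw",np.degrees(np.arctan2(-n[1],-n[0])).round(2))
  for nm,c,r,z0,z1 in(("laid",(.513,.18),.075,.06,.08),("c",(.486,.01),.08,.042,.058),("deck",(.54,.24),.16,.012,.028)):
    m=(np.hypot(P[:,0]-c[0],P[:,1]-c[1])<r)&(P[:,2]>z0)&(P[:,2]<z1); print(f,nm,np.median(P[m][:,2]).round(4),rect(P[m]))
E
```

```text
top0 plus 534 n [-0.499 -0.012  0.867] tilt 29.93 topcentre [ 0.4711 -0.1706  0.094 ] e1 [ 0.867 -0.007  0.499] [ 56.5 118.2] 89.6 mid [ 0.4961 -0.17    0.0507]
top0 minus 543 n [-0.502  0.005  0.865] tilt 30.17 topcentre [ 0.4704 -0.2968  0.0935] e1 [0.865 0.003 0.502] [ 58.2 119.3] 89.43 mid [ 0.4956 -0.2971  0.0503]
rack n [-0.501 -0.     0.865] yaw 0.05
top0 laid 0.0693 (array([513. , 176.7]), array([117.2,  54.4]), 3.62)
top0 c 0.0492 (array([483.5,  10.9]), array([116.9,  56.3]), 5.46)
top0 deck 0.0194 (array([539.5, 241.1]), array([202.1, 199.4]), 2.3)
scene0 plus 474 n [-0.489 -0.005  0.872] tilt 29.3 topcentre [ 0.4731 -0.1713  0.0967] e1 [ 0.872 -0.003  0.489] [125.8  57. ] 0.21 mid [ 0.4976 -0.1711  0.0531]
scene0 minus 502 n [-0.489 -0.002  0.872] tilt 29.28 topcentre [ 0.4732 -0.2973  0.0969] e1 [ 0.872 -0.001  0.489] [ 56.2 120.1] 89.88 mid [ 0.4976 -0.2972  0.0533]
rack n [-0.5   -0.001  0.866] yaw 0.08
scene0 laid 0.0714 (array([515.4, 176.5]), array([118.5,  60.1]), 3.72)
scene0 c 0.0514 (array([485.,  10.]), array([121.1,  59.8]), 5.31)
scene0 deck 0.0217 (array([541.9, 240.6]), array([202. , 205.2]), 2.89)
```

```bash
cat > d.py <<'E'
import sys;from h import *
from scipy.spatial.transform import Rotation as R
# args: x y z(mm) yaw_y(deg) tilt(deg, about world y)
x,y,z,ya,ti=map(float,sys.argv[1:])
s=manip.get_state(); q=s["tcp_rot"]; C=R.from_quat([q[1],q[2],q[3],q[0]])
T=R.from_euler('y',ti,degrees=True)*R.from_euler('z',ya+90,degrees=True)*R.from_matrix(np.diag([1.,-1,-1]))
print("t",round(s["clock"],2),"d",np.round([x,y,z]-s["position"]*1e3,1),"rot",(T*C.inv()).as_rotvec().round(3),"open",round(s["opening"],2),"grip",round(s["grip_force"],1),"F",s["contact_force"].round(1))
E
python3 d.py 475 -297 160 -90 0
python3 -m inch '[{"x":10,"y":15,"rz":-0.05,"hand":-1},{"x":28,"y":28,"rz":-0.07},{"x":34,"y":32,"rz":-0.07},{"x":34,"y":32,"rz":-0.07},{"x":34,"y":32,"rz":-0.063},{"x":34,"y":32,"z":-10,"ry":-0.12},{"x":34,"y":32,"z":-10,"ry":-0.12},{"x":34,"y":32,"z":-15,"ry":-0.12},{"x":28,"y":25,"z":-20,"ry":-0.12},{"x":14,"y":12,"z":-15,"ry":-0.044}]' 40
python3 d.py 475 -297 160 -90 -30
```

```text
t 1.3 d [284.1 271.8 -71.3] rot [-0.     0.    -0.324] open 1.0 grip 0.0 F [-0.4 -0.8  0.1]
t 1.3 d [284.1 271.8 -71.3] rot [ 0.085 -0.519 -0.316] open 1.0 grip 0.0 F [-0.4 -0.8  0.1]invalid input
```

```bash
python3 -m inch '[{"x":10,"y":15,"z":0,"rx":0,"ry":0,"rz":-0.05,"hand":-1}]' 40; python3 d.py 475 -297 160 -90 0
```

```text
clock: 1.4
position: [0.2, -0.5546, 0.2307]
tcp_rot: [-0.0, 0.991, 0.135, -0.0]
contact_force: [-0.1, 0.4, -0.6]
opening: 1.002
grip_force: 0.0
t 1.4 d [275.  257.6 -70.7] rot [-0.    -0.001 -0.271] open 1.0 grip 0.0 F [-0.1  0.4 -0.6]
```

```bash

python3 -m inch '[{"x":28,"y":28,"z":0,"rx":0,"ry":0,"rz":-0.07,"hand":-1},{"x":34,"y":32,"z":0,"rx":0,"ry":0,"rz":-0.07,"hand":-1},{"x":34,"y":32,"z":0,"rx":0,"ry":0,"rz":-0.07,"hand":-1},{"x":34,"y":32,"z":0,"rx":0,"ry":0,"rz":-0.061,"hand":-1},{"x":34,"y":32,"z":-10,"rx":0,"ry":-0.12,"rz":0,"hand":-1},{"x":34,"y":32,"z":-10,"rx":0,"ry":-0.12,"rz":0,"hand":-1},{"x":34,"y":32,"z":-15,"rx":0,"ry":-0.12,"rz":0,"hand":-1},{"x":28,"y":25,"z":-20,"rx":0,"ry":-0.12,"rz":0,"hand":-1},{"x":14,"y":12,"z":-15,"rx":0,"ry":-0.044,"rz":0,"hand":-1}]' 40
python3 d.py 475 -297 160 -90 -30
```

```text
clock: 2.3
position: [0.4752, -0.2944, 0.1594]
tcp_rot: [-0.001, 0.966, 0.002, 0.26]
contact_force: [0.2, -0.4, 0.0]
opening: 0.999
grip_force: 0.0
t 2.3 d [-0.2 -2.6  0.6] rot [-0.     0.003 -0.003] open 1.0 grip 0.0 F [ 0.2 -0.4  0. ]
```

```bash

python3 -m inch '[{"x":0,"y":-3,"z":-22,"rx":0,"ry":0,"rz":-0.003,"hand":-1},{"x":7,"y":0,"z":-12,"rx":0,"ry":0,"rz":0,"hand":-1},{"x":11,"y":0,"z":-19,"rx":0,"ry":0,"rz":0,"hand":-1},{"x":11,"y":0,"z":-19,"rx":0,"ry":0,"rz":0,"hand":-1},{"x":8,"y":0,"z":-14,"rx":0,"ry":0,"rz":0,"hand":-1},{"x":3,"y":0,"z":-5,"rx":0,"ry":0,"rz":0,"hand":-1},{"x":0,"y":0,"z":0,"rx":0,"ry":0,"rz":0,"hand":-1}]'
python3 d.py 515 -297 68 -90 -30
python3 -m inch '[{"x":0,"y":0,"z":0,"rx":0,"ry":0,"rz":0,"hand":1},{"x":0,"y":0,"z":0,"rx":0,"ry":0,"rz":0,"hand":1},{"x":0,"y":0,"z":0,"rx":0,"ry":0,"rz":0,"hand":1},{"x":0,"y":0,"z":0,"rx":0,"ry":0,"rz":0,"hand":1},{"x":0,"y":0,"z":0,"rx":0,"ry":0,"rz":0,"hand":1}]' 40
python3 d.py 515 -297 68 -90 -30
```

```text
clock: 3.0
position: [0.5151, -0.2997, 0.0696]
tcp_rot: [0.0, 0.966, -0.0, 0.259]
contact_force: [0.7, 0.1, 0.5]
opening: 1.0
grip_force: 0.0
t 3.0 d [-0.1  2.7 -1.6] rot [ 0.    -0.001  0.   ] open 1.0 grip 0.0 F [0.7 0.1 0.5]
clock: 3.5
position: [0.5152, -0.3005, 0.0719]
tcp_rot: [0.002, 0.966, -0.0, 0.26]
contact_force: [-4.1, 0.2, 6.1]
opening: 0.649
grip_force: 44.0
t 3.5 d [-0.2  3.5 -3.9] rot [0.003 0.002 0.001] open 0.65 grip 44.0 F [-4.1  0.2  6.1]
```

```bash

python3 -m inch '[{"x":-8,"y":0,"z":14,"rx":0,"ry":0,"rz":0,"hand":1},{"x":-16,"y":0,"z":28,"rx":0,"ry":0,"rz":0,"hand":1},{"x":-14,"y":0,"z":26,"rx":0,"ry":0,"rz":0,"hand":1},{"x":10,"y":15,"z":15,"rx":0,"ry":0.131,"rz":0,"hand":1},{"x":10,"y":25,"z":0,"rx":0,"ry":0.131,"rz":0,"hand":1},{"x":10,"y":35,"z":0,"rx":0,"ry":0.131,"rz":0,"hand":1},{"x":10,"y":40,"z":0,"rx":0,"ry":0.131,"rz":0,"hand":1},{"x":10,"y":45,"z":0,"rx":0,"ry":0,"rz":0.11,"hand":1},{"x":10,"y":45,"z":0,"rx":0,"ry":0,"rz":0.14,"hand":1},{"x":10,"y":45,"z":0,"rx":0,"ry":0,"rz":0.14,"hand":1}]'
python3 d.py 603 236 150 3 0
```

```text
clock: 4.5
position: [0.547, -0.0478, 0.1519]
tcp_rot: [0.0, 0.98, 0.197, -0.001]
contact_force: [0.7, 0.3, -2.3]
opening: 0.65
grip_force: 44.3
t 4.5 d [ 56.  283.8  -1.9] rot [ 2.000e-03 -1.000e-03  1.227e+00] open 0.65 grip 44.3 F [ 0.7  0.3 -2.3]
```

```bash

python3 -m inch '[{"x":7,"y":42,"z":0,"rx":0,"ry":0,"rz":0.14,"hand":1},{"x":7,"y":42,"z":0,"rx":0,"ry":0,"rz":0.14,"hand":1},{"x":7,"y":42,"z":0,"rx":0,"ry":0,"rz":0.14,"hand":1},{"x":7,"y":42,"z":0,"rx":0,"ry":0,"rz":0.14,"hand":1},{"x":7,"y":40,"z":0,"rx":0,"ry":0,"rz":0.14,"hand":1},{"x":7,"y":35,"z":0,"rx":0,"ry":0,"rz":0.14,"hand":1},{"x":7,"y":25,"z":0,"rx":0,"ry":0,"rz":0.14,"hand":1},{"x":7,"y":12,"z":0,"rx":0,"ry":0,"rz":0.14,"hand":1},{"x":0,"y":4,"z":0,"rx":0,"ry":0,"rz":0.107,"hand":1},{"x":0,"y":0,"z":0,"rx":0,"ry":0,"rz":0,"hand":1}]'
python3 d.py 603 236 150 3 0
python3 - <<'E'
from h import *
s=manip.snapshot("scene"); cv2.imwrite("pics/s1.png",cv2.resize(s["image"][100:280,240:480,::-1],None,fx=3,fy=3))
P,uv=cloud(s)
# held carton lid plane
m=(abs(P[:,0]-.6)<.09)&(abs(P[:,1]-.22)<.11)&(P[:,2]>.175)&(P[:,2]<.205); Q=P[m]; print(m.sum(),np.percentile(Q[:,2],[5,50,95]),rect(Q))
E
```

```text
clock: 5.5
position: [0.6025, 0.235, 0.1518]
tcp_rot: [-0.0, 0.69, 0.724, -0.0]
contact_force: [-0.1, -0.6, -3.2]
opening: 0.653
grip_force: 44.4
t 5.5 d [ 0.5  1.  -1.8] rot [ 0.    -0.001  0.004] open 0.65 grip 44.4 F [-0.1 -0.6 -3.2]
764 [0.17937036 0.19257954 0.19747975] (array([610. , 197.7]), array([100.6,  98.9]), 5.81)
```

View pics/s1.png

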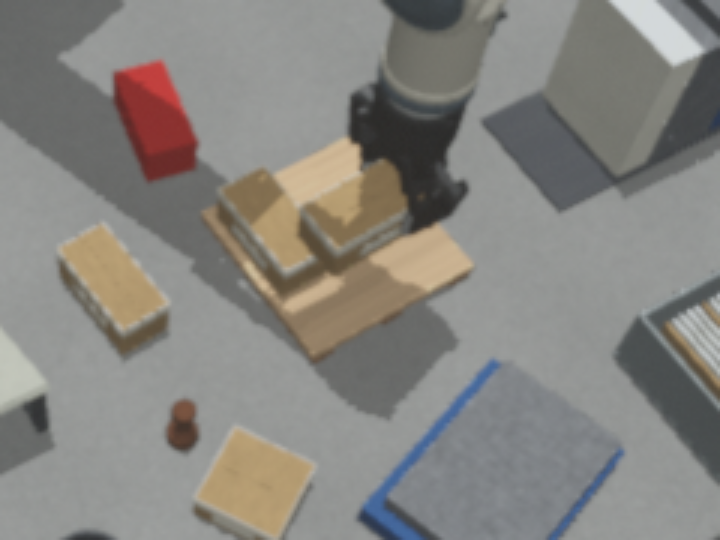

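```bash
python3 - <<'E'
from h import *
for cam in("scene","top"):
    s=manip.snapshot(cam)
    P,uv=cloud(s); m=(abs(P[:,0]-.605)<.045)&(P[:,1]>.12)&(P[:,1]<.22)&(P[:,2]>.185)&(P[:,2]<.2); Q=P[m]
    print(cam,m.sum(),np.median(Q[:,2]),"ymin",np.sort(Q[:,1])[:12:3].round(4),"x",np.percentile(Q[Q[:,1]<.2][:,0],[1,99]))
E
python3 -m inch '[{"x":0,"y":1,"z":-15,"rx":0,"ry":0,"rz":0.003,"hand":1},{"x":0,"y":0,"z":-25,"rx":0,"ry":0,"rz":0,"hand":1},{"x":0,"y":0,"z":-20,"rx":0,"ry":0,"rz":0,"hand":1},{"x":0,"y":0,"z":-10,"rx":0,"ry":0,"rz":0,"hand":1},{"x":0,"y":0,"z":0,"rx":0,"ry":0,"rz":0,"hand":1}]'
python3 d.py 603 238 27 3 0
```

```text
scene 514 0.19270215643700772 ymin [0.148  0.1491 0.1497 0.1503] x [0.57788432 0.63527957]
top 279 0.19078007421986887 ymin [0.1472 0.1478 0.1501 0.1502] x [0.57649056 0.63342758]
clock: 6.15
position: [0.6016, 0.2344, 0.0803]
tcp_rot: [-0.001, 0.69, 0.724, -0.001]
contact_force: [1.1, -0.6, -3.5]
opening: 0.652
grip_force: 44.5
t 6.15 d [  1.4   3.6 -53.3] rot [ 0.001 -0.003  0.004] open 0.65 grip 44.5 F [ 1.1 -0.6 -3.5]
```

```bash

python3 -m inch '[{"x":1,"y":5,"z":-5,"rx":0,"ry":0.002,"rz":0.003,"hand":1},{"x":0,"y":0,"z":-20,"rx":0,"ry":0,"rz":0,"hand":1},{"x":0,"y":0,"z":-13,"rx":0,"ry":0,"rz":0,"hand":1},{"x":0,"y":0,"z":-6,"rx":0,"ry":0,"rz":0,"hand":1},{"x":0,"y":0,"z":-3,"rx":0,"ry":0,"rz":0,"hand":1},{"x":0,"y":0,"z":0,"rx":0,"ry":0,"rz":0,"hand":1}]'
python3 d.py 603 240 29 3 0
```

```text
clock: 6.75
position: [0.604, 0.2402, 0.0363]
tcp_rot: [-0.0, 0.688, 0.725, -0.0]
contact_force: [-0.2, -0.0, -2.5]
opening: 0.652
grip_force: 44.5
t 6.75 d [-1.  -0.2 -7.3] rot [-0.    -0.001  0.   ] open 0.65 grip 44.5 F [-0.2 -0.  -2.5]
```

```bash

python3 -m inch '[{"x":-1,"y":0,"z":-3,"rx":0,"ry":0,"rz":0,"hand":1},{"x":0,"y":0,"z":-3,"rx":0,"ry":0,"rz":0,"hand":1},{"x":0,"y":0,"z":-1,"rx":0,"ry":0,"rz":0,"hand":1},{"x":0,"y":0,"z":0,"rx":0,"ry":0,"rz":0,"hand":1}]'
python3 -m inch '[{"x":0,"y":0,"z":-1,"rx":0,"ry":0,"rz":0,"hand":1},{"x":0,"y":0,"z":0,"rx":0,"ry":0,"rz":0,"hand":1}]' |grep -E "pos|con"
python3 -m inch '[{"x":0,"y":0,"z":-1,"rx":0,"ry":0,"rz":0,"hand":1},{"x":0,"y":0,"z":0,"rx":0,"ry":0,"rz":0,"hand":1}]' |grep -E "pos|con"
```

```text
clock: 7.15
position: [0.6035, 0.2408, 0.0313]
tcp_rot: [0.0, 0.688, 0.725, 0.001]
contact_force: [-1.2, 1.4, 4.6]
opening: 0.653
grip_force: 45.3
position: [0.6035, 0.2411, 0.0304]
contact_force: [-1.9, 2.9, 5.3]
position: [0.6036, 0.2414, 0.0296]
contact_force: [-2.6, 3.7, 7.0]
```

```bash

python3 -m inch '[{"x":0,"y":0,"z":0,"rx":0,"ry":0,"rz":0,"hand":-1},{"x":0,"y":0,"z":0,"rx":0,"ry":0,"rz":0,"hand":-1},{"x":0,"y":0,"z":0,"rx":0,"ry":0,"rz":0,"hand":-1},{"x":0,"y":0,"z":0,"rx":0,"ry":0,"rz":0,"hand":-1},{"x":0,"y":0,"z":20,"rx":0,"ry":0,"rz":0,"hand":-1},{"x":0,"y":0,"z":40,"rx":0,"ry":0,"rz":0,"hand":-1},{"x":0,"y":0,"z":40,"rx":0,"ry":0,"rz":0,"hand":-1},{"x":-10,"y":-20,"z":5,"rx":0,"ry":0,"rz":-0.12,"hand":-1},{"x":-20,"y":-40,"z":0,"rx":0,"ry":0,"rz":-0.14,"hand":-1},{"x":-20,"y":-40,"z":0,"rx":0,"ry":0,"rz":-0.14,"hand":-1}]'
python3 d.py 460 8 110 -84.6 0
python3 -m inch '[{"x":-20,"y":-35,"z":0,"rx":0,"ry":0,"rz":-0.14,"hand":-1},{"x":-20,"y":-35,"z":0,"rx":0,"ry":0,"rz":-0.14,"hand":-1},{"x":-20,"y":-30,"z":0,"rx":0,"ry":0,"rz":-0.14,"hand":-1},{"x":-20,"y":-20,"z":0,"rx":0,"ry":0,"rz":-0.14,"hand":-1},{"x":-10,"y":-10,"z":0,"rx":0,"ry":0,"rz":-0.14,"hand":-1},{"x":-3,"y":-3,"z":0,"rx":0,"ry":0,"rz":-0.14,"hand":-1},{"x":0,"y":0,"z":0,"rx":0,"ry":0,"rz":-0.14,"hand":-1},{"x":0,"y":0,"z":0,"rx":0,"ry":0,"rz":-0.14,"hand":-1}]' | grep force
python3 d.py 460 8 110 -84.6 0
python3 - <<'E'
from h import *
for cam in("scene","top"):
    s=manip.snapshot(cam)
    P,uv=cloud(s)
    m=(abs(P[:,0]-.605)<.045)&(P[:,1]>.14)&(P[:,1]<.29)&(P[:,2]>.06)&(P[:,2]<.08); m&=(P[:,0]>.572); Q=P[m]
    print(cam,m.sum(),np.median(Q[:,2]),rect(Q))
    if cam=="scene": cv2.imwrite("pics/s2.png",cv2.resize(s["image"][100:280,240:480,::-1],None,fx=3,fy=3))
E
```

```text
clock: 8.55
position: [0.5525, 0.1394, 0.1325]
tcp_rot: [0.0, 0.82, 0.572, 0.0]
contact_force: [0.3, -1.4, -0.6]
opening: 0.999
grip_force: 0.0
t 8.55 d [ -92.5 -131.4  -22.5] rot [ 0.     0.    -1.124] open 1.0 grip 0.0 F [ 0.3 -1.4 -0.6]
contact_force: [0.4, 0.0, 0.3]
grip_force: 0.0
t 9.35 d [  0.3   1.2 -22.3] rot [-0.     0.    -0.002] open 1.0 grip 0.0 F [0.4 0.  0.3]
scene 778 0.0714749382808223 (array([602.7, 214.9]), array([ 65.9, 123. ]), 2.42)
top 544 0.06926138811446733 (array([603.7, 216.5]), array([119.3,  62.6]), 89.49)
```

View pics/s2.png

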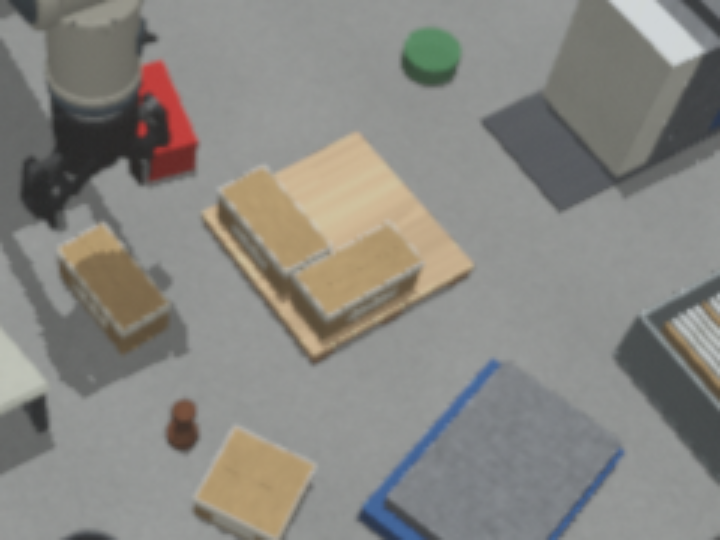

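The first carton sits flat in place_right, at about (345,275) in this crop, and the laid one looks untouched. Next is carton_c.

```bash

python3 -m inch '[{"x":0,"y":1,"z":-20,"rx":0,"ry":0,"rz":0,"hand":-1},{"x":0,"y":0,"z":-35,"rx":0,"ry":0,"rz":0,"hand":-1},{"x":0,"y":0,"z":-35,"rx":0,"ry":0,"rz":0,"hand":-1},{"x":0,"y":0,"z":-22,"rx":0,"ry":0,"rz":0,"hand":-1},{"x":0,"y":0,"z":-9,"rx":0,"ry":0,"rz":0,"hand":-1},{"x":0,"y":0,"z":0,"rx":0,"ry":0,"rz":0,"hand":-1}]' |grep force
python3 d.py 460 8 9 -84.6 0
python3 -m inch '[{"x":0,"y":0,"z":0,"rx":0,"ry":0,"rz":0,"hand":1},{"x":0,"y":0,"z":0,"rx":0,"ry":0,"rz":0,"hand":1},{"x":0,"y":0,"z":0,"rx":0,"ry":0,"rz":0,"hand":1},{"x":0,"y":0,"z":0,"rx":0,"ry":0,"rz":0,"hand":1},{"x":0,"y":0,"z":0,"rx":0,"ry":0,"rz":0,"hand":1}]' 40
python3 d.py 460 8 9 -84.6 0
```

```text
contact_force: [0.2, -0.2, 0.1]
grip_force: 0.0
t 10.05 d [ 1.  -0.2 -1.1] rot [-0.001 -0.003 -0.011] open 1.0 grip 0.0 F [ 0.2 -0.2  0.1]
clock: 10.55
position: [0.4614, 0.0079, 0.0135]
tcp_rot: [0.0, 0.999, 0.052, 0.002]
contact_force: [-0.5, -1.3, 6.2]
opening: 0.649
grip_force: 44.0
t 10.55 d [-1.4  0.1 -4.5] rot [ 0.     0.004 -0.009] open 0.65 grip 44.0 F [-0.5 -1.3  6.2]
```

```bash

python3 -m inch '[{"x":0,"y":0,"z":15,"rx":0,"ry":0,"rz":0,"hand":1},{"x":0,"y":0,"z":35,"rx":0,"ry":0,"rz":0,"hand":1},{"x":0,"y":0,"z":40,"rx":0,"ry":0,"rz":0,"hand":1},{"x":0,"y":5,"z":30,"rx":0,"ry":0,"rz":0.1,"hand":1},{"x":2,"y":20,"z":10,"rx":0,"ry":0,"rz":0.14,"hand":1},{"x":2,"y":30,"z":0,"rx":0,"ry":0,"rz":0.14,"hand":1},{"x":2,"y":30,"z":0,"rx":0,"ry":0,"rz":0.14,"hand":1},{"x":2,"y":30,"z":0,"rx":0,"ry":0,"rz":0.14,"hand":1},{"x":2,"y":30,"z":0,"rx":0,"ry":0,"rz":0.14,"hand":1},{"x":2,"y":30,"z":0,"rx":0,"ry":0,"rz":0.14,"hand":1}]'
python3 d.py 478.7 246.2 140 3 0
python3 -m inch '[{"x":2,"y":30,"z":0,"rx":0,"ry":0,"rz":0.14,"hand":1},{"x":2,"y":20,"z":0,"rx":0,"ry":0,"rz":0.14,"hand":1},{"x":2,"y":10,"z":0,"rx":0,"ry":0,"rz":0.14,"hand":1},{"x":0,"y":3,"z":0,"rx":0,"ry":0,"rz":0.14,"hand":1},{"x":0,"y":0,"z":0,"rx":0,"ry":0,"rz":0,"hand":1}]'
python3 d.py 478.7 246.2 140 3 0
```

```text
clock: 11.55
position: [0.4715, 0.1844, 0.1419]
tcp_rot: [-0.0, 0.866, 0.501, -0.0]
contact_force: [0.7, 0.7, -2.5]
opening: 0.651
grip_force: 43.5
t 11.55 d [ 7.2 61.8 -1.9] rot [-0.    -0.001  0.574] open 0.65 grip 43.5 F [ 0.7  0.7 -2.5]
clock: 12.05
position: [0.4775, 0.2467, 0.1416]
tcp_rot: [-0.0, 0.695, 0.719, -0.0]
contact_force: [0.5, -1.1, -3.1]
opening: 0.648
grip_force: 43.3
t 12.05 d [ 1.2 -0.5 -1.6] rot [ 0.    -0.001  0.017] open 0.65 grip 43.3 F [ 0.5 -1.1 -3.1]
```

```bash

python3 -m inch '[{"x":1,"y":0,"z":-20,"rx":0,"ry":0,"rz":0.015,"hand":1},{"x":0,"y":0,"z":-25,"rx":0,"ry":0,"rz":0,"hand":1},{"x":0,"y":0,"z":-10,"rx":0,"ry":0,"rz":0,"hand":1},{"x":0,"y":0,"z":0,"rx":0,"ry":0,"rz":0,"hand":1}]' |grep force
python3 d.py 478.7 246.2 31 3 0
python3 - <<'E'
from h import *
for cam in("scene","top"):
    s=manip.snapshot(cam)
    P,uv=cloud(s); m=(abs(P[:,0]-.477)<.05)&(P[:,1]>.26)&(P[:,1]<.36)&(P[:,2]>.112)&(P[:,2]<.135); Q=P[m]
    if m.sum()>20: print(cam,m.sum(),np.median(Q[:,2]),"ymax",np.sort(Q[:,1])[-12::3].round(4),"x",np.percentile(Q[Q[:,1]>.27][:,0],[2,98]))
E
```

```text
contact_force: [0.3, -0.3, -2.5]
grip_force: 43.2
t 12.45 d [  1.    0.8 -53.4] rot [ 0.002 -0.004  0.007] open 0.65 grip 43.2 F [ 0.3 -0.3 -2.5]
scene 120 0.12234563533078738 ymax [0.3243 0.3248 0.3252 0.327 ] x [0.45569383 0.50482711]
top 91 0.1210884585203586 ymax [0.3241 0.3258 0.3264 0.3275] x [0.44684767 0.47420594]
```

```bash

python3 -m inch '[{"x":1,"y":2,"z":-15,"rx":0,"ry":0,"rz":0.007,"hand":1},{"x":0,"y":0,"z":-20,"rx":0,"ry":0,"rz":0,"hand":1},{"x":0,"y":0,"z":-9,"rx":0,"ry":0,"rz":0,"hand":1},{"x":0,"y":0,"z":-4,"rx":0,"ry":0,"rz":0,"hand":1},{"x":0,"y":0,"z":-2,"rx":0,"ry":0,"rz":0,"hand":1},{"x":0,"y":0,"z":-1,"rx":0,"ry":0,"rz":0,"hand":1},{"x":0,"y":0,"z":0,"rx":0,"ry":0,"rz":0,"hand":1}]' |grep force
python3 d.py 478.7 247.5 32 3 0
python3 -m inch '[{"x":0,"y":0,"z":-1,"rx":0,"ry":0,"rz":0,"hand":1},{"x":0,"y":0,"z":0,"rx":0,"ry":0,"rz":0,"hand":1}]' |grep -E "pos|con"
python3 -m inch '[{"x":0,"y":0,"z":-1,"rx":0,"ry":0,"rz":0,"hand":1},{"x":0,"y":0,"z":0,"rx":0,"ry":0,"rz":0,"hand":1}]' |grep -E "pos|con"
```

```text
contact_force: [-0.6, -0.6, -2.4]
grip_force: 43.3
t 13.25 d [-1.6 -0.9 -4. ] rot [-0.001  0.001 -0.002] open 0.65 grip 43.3 F [-0.6 -0.6 -2.4]
position: [0.4801, 0.2482, 0.0346]
contact_force: [-1.1, 0.0, -2.9]
position: [0.4801, 0.2482, 0.0337]
contact_force: [-0.0, -0.7, -0.9]
```

```bash

python3 -m inch '[{"x":-1,"y":0,"z":-1,"rx":0,"ry":0,"rz":0,"hand":1},{"x":0,"y":0,"z":-1,"rx":0,"ry":0,"rz":0,"hand":1},{"x":0,"y":0,"z":-0.5,"rx":0,"ry":0,"rz":0,"hand":1},{"x":0,"y":0,"z":0,"rx":0,"ry":0,"rz":0,"hand":1}]' |grep -E "pos|con"
python3 -m inch '[{"x":0,"y":0,"z":0,"rx":0,"ry":0,"rz":0,"hand":-1},{"x":0,"y":0,"z":0,"rx":0,"ry":0,"rz":0,"hand":-1},{"x":0,"y":0,"z":0,"rx":0,"ry":0,"rz":0,"hand":-1},{"x":0,"y":0,"z":0,"rx":0,"ry":0,"rz":0,"hand":-1},{"x":0,"y":0,"z":20,"rx":0,"ry":0,"rz":0,"hand":-1},{"x":0,"y":0,"z":40,"rx":0,"ry":0,"rz":0,"hand":-1},{"x":0,"y":0,"z":40,"rx":0,"ry":0,"rz":0,"hand":-1},{"x":-2,"y":-20,"z":10,"rx":0,"ry":0,"rz":-0.12,"hand":-1},{"x":-5,"y":-40,"z":0,"rx":0,"ry":0,"rz":-0.14,"hand":-1},{"x":-5,"y":-40,"z":0,"rx":0,"ry":0,"rz":-0.14,"hand":-1}]' | grep -E "pos|con"
python3 -m inch '[{"x":-5,"y":-40,"z":0,"rx":0,"ry":0,"rz":-0.14,"hand":-1},{"x":-5,"y":-40,"z":0,"rx":0,"ry":0,"rz":-0.14,"hand":-1},{"x":-5,"y":-40,"z":0,"rx":0,"ry":0,"rz":-0.14,"hand":-1},{"x":-5,"y":-40,"z":0,"rx":0,"ry":0,"rz":-0.14,"hand":-1},{"x":-5,"y":-40,"z":0,"rx":0,"ry":0,"rz":-0.14,"hand":-1},{"x":-5,"y":-40,"z":0,"rx":0,"ry":0,"rz":-0.14,"hand":-1},{"x":-5,"y":-35,"z":0,"rx":0,"ry":0,"rz":-0.14,"hand":-1},{"x":-5,"y":-25,"z":0,"rx":0,"ry":0,"rz":-0.14,"hand":-1},{"x":-3,"y":-12,"z":0,"rx":0,"ry":0,"rz":-0.1,"hand":-1},{"x":0,"y":-5,"z":0,"rx":0,"ry":0,"rz":0,"hand":-1}]' | grep -E "pos|con"
python3 d.py 430 -170.5 130 -90 0
python3 - <<'E'
from h import *
for cam in("scene","top"):
    s=manip.snapshot(cam)
    P,uv=cloud(s)
    m=(P[:,0]>.43)&(P[:,0]<.52)&(P[:,1]>.212)&(P[:,1]<.35)&(P[:,2]>.06)&(P[:,2]<.08); Q=P[m]
    print(cam,m.sum(),np.median(Q[:,2]),rect(Q))
    if cam=="scene": cv2.imwrite("pics/s3.png",cv2.resize(s["image"][80:280,100:480,::-1],None,fx=2,fy=2))
E
```

```text
position: [0.48, 0.2483, 0.0335]
contact_force: [-1.6, -2.4, 10.9]
position: [0.4668, 0.1476, 0.1413]
contact_force: [0.8, -0.0, -0.0]
position: [0.4234, -0.17, 0.1405]
contact_force: [-0.5, 1.0, -1.1]
t 16.05 d [  6.6  -0.5 -10.5] rot [-0.001 -0.    -0.002] open 1.0 grip 0.0 F [-0.5  1.  -1.1]
scene 659 0.07155072633265211 (array([479.8, 273.9]), array([ 61.5, 121.5]), 3.05)
top 573 0.06924837033236728 (array([477.9, 272.5]), array([ 58.3, 119.4]), 1.54)
```

View pics/s3.png

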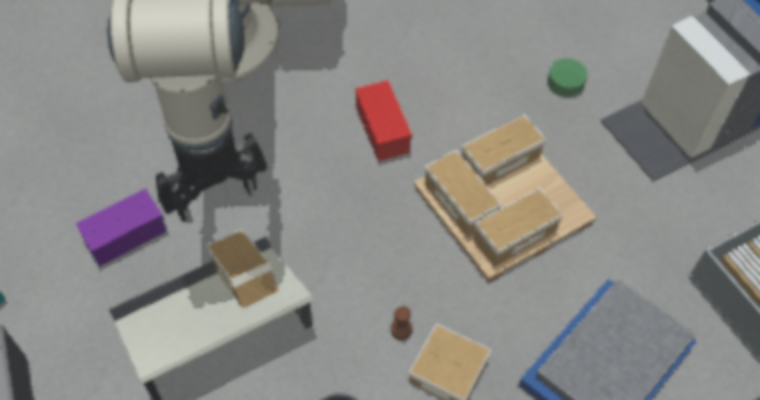

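Three cartons now sit in the pinwheel, with carton_c at about (503,150). The last one is still on the rack at (243,268), under the gripper.

```bash

python3 -m inch '[{"x":2,"y":0,"z":0,"rx":0,"ry":-0.131,"rz":0,"hand":-1},{"x":2,"y":0,"z":0,"rx":0,"ry":-0.131,"rz":0,"hand":-1},{"x":2,"y":0,"z":0,"rx":0,"ry":-0.131,"rz":0,"hand":-1},{"x":1,"y":0,"z":-5,"rx":0,"ry":-0.131,"rz":-0.002,"hand":-1},{"x":0,"y":0,"z":-10,"rx":0,"ry":0,"rz":0,"hand":-1},{"x":0,"y":0,"z":0,"rx":0,"ry":0,"rz":0,"hand":-1}]' | grep -E "pos|con"
python3 d.py 430 -170.5 120 -90 -30
```

```text
position: [0.43, -0.1682, 0.124]
contact_force: [-0.2, 1.0, -0.8]
t 16.75 d [-0.  -2.3 -4. ] rot [ 0.001 -0.003 -0.004] open 1.0 grip 0.0 F [-0.2  1.  -0.8]
```

Next, slide in along the tool axis to (472, -170.5, 46).

```bash

python3 -m inch '[{"x":6,"y":-2,"z":-14,"rx":0,"ry":-0.003,"rz":-0.004,"hand":-1},{"x":11,"y":0,"z":-19,"rx":0,"ry":0,"rz":0,"hand":-1},{"x":11,"y":0,"z":-19,"rx":0,"ry":0,"rz":0,"hand":-1},{"x":10,"y":0,"z":-18,"rx":0,"ry":0,"rz":0,"hand":-1},{"x":4,"y":0,"z":-7,"rx":0,"ry":0,"rz":0,"hand":-1},{"x":0,"y":0,"z":0,"rx":0,"ry":0,"rz":0,"hand":-1}]' | grep -E "pos|con"
python3 d.py 472 -170.5 46 -90 -30
python3 -m inch '[{"x":0,"y":0,"z":0,"rx":0,"ry":0,"rz":0,"hand":1},{"x":0,"y":0,"z":0,"rx":0,"ry":0,"rz":0,"hand":1},{"x":0,"y":0,"z":0,"rx":0,"ry":0,"rz":0,"hand":1},{"x":0,"y":0,"z":0,"rx":0,"ry":0,"rz":0,"hand":1},{"x":0,"y":0,"z":0,"rx":0,"ry":0,"rz":0,"hand":1}]' 40
python3 d.py 472 -170.5 46 -90 -30
```

```text
position: [0.4734, -0.1698, 0.0478]
contact_force: [0.4, -0.1, -0.3]
t 17.35 d [-1.4 -0.7 -1.8] rot [ 0.    -0.    -0.002] open 1.0 grip 0.0 F [ 0.4 -0.1 -0.3]
clock: 17.85
position: [0.4734, -0.1715, 0.0505]
tcp_rot: [0.002, 0.965, -0.0, 0.262]
contact_force: [-4.0, 0.4, 5.6]
opening: 0.654
grip_force: 43.3
t 17.85 d [-1.4  1.  -4.5] rot [0.004 0.006 0.002] open 0.65 grip 43.3 F [-4.   0.4  5.6]
```

```bash

python3 -m inch '[{"x":-8,"y":0,"z":14,"rx":0,"ry":0,"rz":0,"hand":1},{"x":-16,"y":0,"z":28,"rx":0,"ry":0,"rz":0,"hand":1},{"x":-14,"y":0,"z":26,"rx":0,"ry":0,"rz":0,"hand":1},{"x":10,"y":10,"z":30,"rx":0,"ry":0.131,"rz":0,"hand":1},{"x":10,"y":25,"z":5,"rx":0,"ry":0.131,"rz":0,"hand":1},{"x":10,"y":35,"z":0,"rx":0,"ry":0.131,"rz":0,"hand":1},{"x":10,"y":40,"z":0,"rx":0,"ry":0.131,"rz":0,"hand":1},{"x":10,"y":44,"z":0,"rx":0,"ry":0,"rz":0.01,"hand":1},{"x":10,"y":44,"z":0,"rx":0,"ry":0,"rz":0.01,"hand":1},{"x":10,"y":44,"z":0,"rx":0,"ry":0,"rz":0.01,"hand":1}]' | grep -E "pos|con"
python3 d.py 548.7 304.5 150 -87 0
```

```text
position: [0.5048, 0.0731, 0.1505]
contact_force: [1.9, 1.0, -1.2]
t 18.85 d [ 43.9 231.4  -0.5] rot [0.002 0.001 0.022] open 0.65 grip 46.1 F [ 1.9  1.  -1.2]
```

```bash

python3 -m inch '[{"x":9,"y":44,"z":0,"rx":0,"ry":0,"rz":0.01,"hand":1},{"x":8,"y":44,"z":0,"rx":0,"ry":0,"rz":0.01,"hand":1},{"x":8,"y":44,"z":0,"rx":0,"ry":0,"rz":0,"hand":1},{"x":8,"y":40,"z":0,"rx":0,"ry":0,"rz":0,"hand":1},{"x":5,"y":27,"z":0,"rx":0,"ry":0,"rz":0,"hand":1},{"x":3,"y":14,"z":0,"rx":0,"ry":0,"rz":0,"hand":1},{"x":1,"y":6,"z":-15,"rx":0,"ry":0,"rz":0,"hand":1},{"x":0,"y":0,"z":-30,"rx":0,"ry":0,"rz":0,"hand":1},{"x":0,"y":0,"z":-15,"rx":0,"ry":0,"rz":0,"hand":1},{"x":0,"y":0,"z":0,"rx":0,"ry":0,"rz":0,"hand":1}]' | grep -E "pos|con"
python3 d.py 548.7 304.5 32 -87 0
python3 - <<'E'
from h import *
for cam in("scene","top"):
    s=manip.snapshot(cam)
    P,uv=cloud(s); m=(abs(P[:,1]-.304)<.04)&(P[:,0]>.57)&(P[:,0]<.66)&(P[:,2]>.115)&(P[:,2]<.145); Q=P[m]
    if m.sum()>20: print(cam,m.sum(),np.median(Q[:,2]),"xmax",np.sort(Q[:,0])[-12::3].round(4),"y",np.percentile(Q[Q[:,0]>.58][:,1],[2,98]))
E
```

```text
position: [0.5449, 0.288, 0.0871]
contact_force: [-0.7, -0.6, -2.6]
t 19.85 d [  3.8  16.5 -55.1] rot [ 0.006 -0.004  0.004] open 0.65 grip 46.1 F [-0.7 -0.6 -2.6]
scene 346 0.1284346335665294 xmax [0.6229 0.6233 0.6237 0.6241] y [0.26458181 0.31952259]
top 93 0.12835597146831257 xmax [0.6193 0.6207 0.6218 0.6227] y [0.26479227 0.29125874]
```

```bash

python3 -m inch '[{"x":2,"y":8,"z":0,"rx":0.005,"ry":-0.003,"rz":0.004,"hand":1},{"x":2,"y":8,"z":0,"rx":0,"ry":0,"rz":0,"hand":1},{"x":0,"y":1,"z":0,"rx":0,"ry":0,"rz":0,"hand":1},{"x":0,"y":0,"z":0,"rx":0,"ry":0,"rz":0,"hand":1},{"x":0,"y":0,"z":0,"rx":0,"ry":0,"rz":0,"hand":1}]' | grep -E "pos|con"
python3 d.py 549.5 305 30 -87 0
```

```text
position: [0.551, 0.3073, 0.092]
contact_force: [-0.2, -0.2, -2.0]
t 20.45 d [ -1.5  -2.3 -62. ] rot [-0.003  0.006 -0.002] open 0.65 grip 46.2 F [-0.2 -0.2 -2. ]
```

```bash

python3 -m inch '[{"x":-1,"y":-2,"z":-10,"rx":-0.003,"ry":0.005,"rz":-0.002,"hand":1},{"x":0,"y":0,"z":-20,"rx":0,"ry":0,"rz":0,"hand":1},{"x":0,"y":0,"z":-15,"rx":0,"ry":0,"rz":0,"hand":1},{"x":0,"y":0,"z":-8,"rx":0,"ry":0,"rz":0,"hand":1},{"x":0,"y":0,"z":-3,"rx":0,"ry":0,"rz":0,"hand":1},{"x":0,"y":0,"z":-1,"rx":0,"ry":0,"rz":0,"hand":1},{"x":0,"y":0,"z":0,"rx":0,"ry":0,"rz":0,"hand":1},{"x":0,"y":0,"z":0,"rx":0,"ry":0,"rz":0,"hand":1}]' | grep -E "pos|con"
python3 d.py 549.5 305 30 -87 0
python3 -m inch '[{"x":0,"y":0,"z":-1,"rx":0,"ry":0,"rz":0,"hand":1},{"x":0,"y":0,"z":-1,"rx":0,"ry":0,"rz":0,"hand":1},{"x":0,"y":0,"z":0,"rx":0,"ry":0,"rz":0,"hand":1}]' |grep -E "pos|con"
python3 d.py 549.5 305 30 -87 0
```

```text
position: [0.5504, 0.3054, 0.0359]
contact_force: [-0.4, -0.2, -2.5]
t 21.25 d [-0.9 -0.4 -5.9] rot [-0.001  0.003  0.   ] open 0.65 grip 46.2 F [-0.4 -0.2 -2.5]
position: [0.5498, 0.3052, 0.0327]
contact_force: [-0.1, -0.0, -3.0]
t 21.55 d [-0.3 -0.2 -2.7] rot [0.    0.001 0.   ] open 0.65 grip 46.2 F [-0.1 -0.  -3. ]
```

```bash

python3 -m inch '[{"x":0,"y":0,"z":-1,"rx":0,"ry":0,"rz":0,"hand":1},{"x":0,"y":0,"z":-1,"rx":0,"ry":0,"rz":0,"hand":1},{"x":0,"y":0,"z":0,"rx":0,"ry":0,"rz":0,"hand":1}]' |grep -E "pos|con"
python3 -m inch '[{"x":0,"y":0,"z":-1,"rx":0,"ry":0,"rz":0,"hand":1},{"x":0,"y":0,"z":0,"rx":0,"ry":0,"rz":0,"hand":1}]' |grep -E "pos|con"
python3 -m inch '[{"x":0,"y":0,"z":-1,"rx":0,"ry":0,"rz":0,"hand":1},{"x":0,"y":0,"z":0,"rx":0,"ry":0,"rz":0,"hand":1}]' |grep -E "pos|con"
```

```text
position: [0.5501, 0.3052, 0.0318]
contact_force: [-2.5, -1.1, 4.8]
position: [0.5503, 0.3053, 0.0316]
contact_force: [-2.4, -1.3, 6.3]
position: [0.5509, 0.3053, 0.0311]
contact_force: [-1.7, -2.0, 8.0]
```

Contact with the deck, so release, retreat and check.

```bash

python3 -m inch '[{"x":0,"y":0,"z":0,"rx":0,"ry":0,"rz":0,"hand":-1},{"x":0,"y":0,"z":0,"rx":0,"ry":0,"rz":0,"hand":-1},{"x":0,"y":0,"z":0,"rx":0,"ry":0,"rz":0,"hand":-1},{"x":0,"y":0,"z":0,"rx":0,"ry":0,"rz":0,"hand":-1},{"x":0,"y":0,"z":20,"rx":0,"ry":0,"rz":0,"hand":-1},{"x":0,"y":0,"z":40,"rx":0,"ry":0,"rz":0,"hand":-1},{"x":0,"y":0,"z":40,"rx":0,"ry":0,"rz":0,"hand":-1},{"x":-5,"y":-20,"z":15,"rx":0,"ry":0,"rz":0,"hand":-1},{"x":-5,"y":-40,"z":0,"rx":0,"ry":0,"rz":0,"hand":-1},{"x":-5,"y":-40,"z":0,"rx":0,"ry":0,"rz":0,"hand":-1}]' | grep -E "pos|con"
python3 -m inch '[{"x":-5,"y":-40,"z":0,"rx":0,"ry":0,"rz":0,"hand":-1},{"x":-5,"y":-40,"z":0,"rx":0,"ry":0,"rz":0,"hand":-1},{"x":-5,"y":-40,"z":0,"rx":0,"ry":0,"rz":0,"hand":-1},{"x":-5,"y":-40,"z":0,"rx":0,"ry":0,"rz":0,"hand":-1},{"x":-5,"y":-40,"z":0,"rx":0,"ry":0,"rz":0,"hand":-1},{"x":-5,"y":-40,"z":0,"rx":0,"ry":0,"rz":0,"hand":-1},{"x":-5,"y":-30,"z":0,"rx":0,"ry":0,"rz":0,"hand":-1},{"x":0,"y":0,"z":0,"rx":0,"ry":0,"rz":0,"hand":-1}]' | grep -E "pos|con"
python3 - <<'E'
from h import *
A=np.radians(3);M=np.array([[np.cos(A),np.sin(A)],[-np.sin(A),np.cos(A)]])
for cam in("scene","top"):
    s=manip.snapshot(cam)
    P,uv=cloud(s); L=P.copy(); L[:,:2]=(P[:,:2]-[.541,.241])@M.T
    top=(L[:,2]>.06)&(L[:,2]<.08)
    for n,(x0,x1,y0,y1) in dict(laid=(-.1,.03,-.1,-.03),right=(.03,.1,-.1,.032),far=(-.03,.1,.032,.1),left=(-.1,-.03,-.03,.1)).items():
        Q=L[top&(L[:,0]>x0)&(L[:,0]<x1)&(L[:,1]>y0)&(L[:,1]<y1)]; pf=np.polyfit(Q[:,0],Q[:,2],1)[0],np.polyfit(Q[:,1],Q[:,2],1)[0]
        print(cam,n,len(Q),np.median(Q[:,2]).round(4),rect(Q),np.round(pf,3))
    cv2.imwrite(f"pics/end_{cam}.png",cv2.resize((s["image"][100:280,240:480] if cam=="scene" else s["image"][150:270,150:310])[:,:,::-1],None,fx=3,fy=3))
E
```

```text
position: [0.535, 0.2047, 0.1446]
contact_force: [-0.1, -0.3, -0.3]
position: [0.4993, -0.0681, 0.1437]
contact_force: [-1.1, 1.1, 0.2]
scene laid 696 0.0714 (array([-29. , -62.9]), array([117.4,  61.6]), 0.76) [-0.006  0.037]
scene right 740 0.0715 (array([ 62.3, -27.8]), array([119.7,  62. ]), 88.64) [-0.034  0.005]
scene far 672 0.0713 (array([31. , 65.4]), array([ 61.5, 122.1]), 88.92) [-0.005  0.039]
scene left 651 0.0714 (array([-60.4,  35.6]), array([120. ,  60.5]), 89.79) [-0.039  0.01 ]
top laid 523 0.0692 (array([-30.7, -62.7]), array([118. ,  54.2]), 0.72) [0.003 0.009]
top right 545 0.0689 (array([ 61.6, -28.5]), array([117.6,  58.8]), 89.64) [0.006 0.003]
top far 555 0.0696 (array([33. , 65.5]), array([ 59.8, 119. ]), 89.46) [ 0.007 -0.001]
top left 574 0.0694 (array([-61.3,  34.6]), array([119.1,  58. ]), 88.73) [0.009 0.005]
```

View pics/end_scene.png

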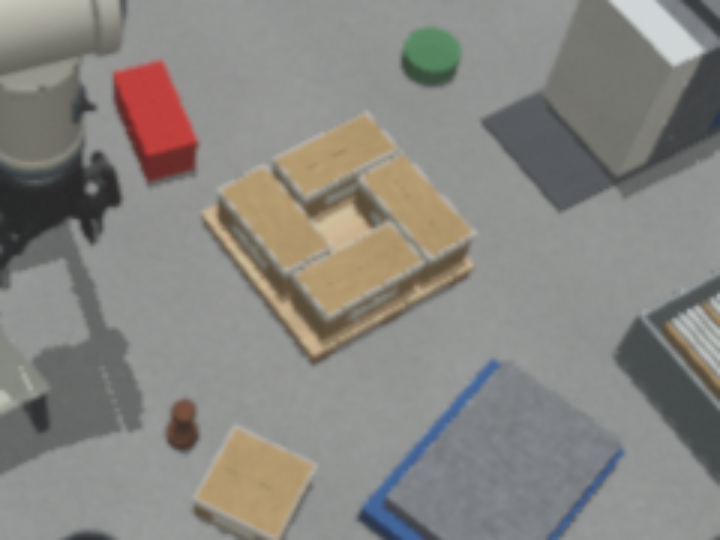

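View pics/end_top.png

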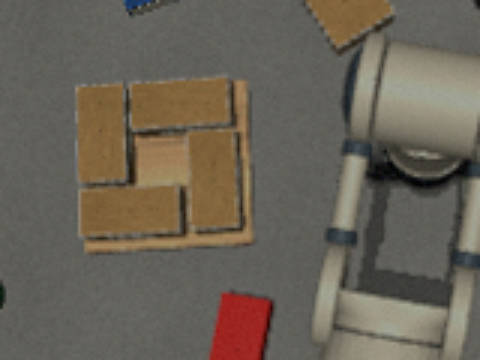

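All four cartons form the pinwheel around the open square, at about (160,160) in the top crop. Each is level and within about 4 mm of its place, so I'm handing in.

```bash
python3 -c "
from workcell import manip
print(manip.hand_in())"
```

```text
the job is handed in; nothing more can be done
None
```

The job is handed in: the last pictures show all four cartons lid up and level in the pinwheel, each about 4 mm or less from its place, with no bystander seen to have moved; the hand-in call returned no verdict.

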